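# Hold the toy locomotive's boiler against the cab for screwing

## Robot

A 6-joint arm with a two-finger parallel gripper is mounted at the origin on the work surface. World frame = base frame: x ahead of the robot, y to its left, z up, the work surface at z = 0. Lengths are in mm, angles in degrees, forces in N, time in s.
With the tool pointing down it reaches from about 300 to 850 mm from the base axis. Payload 4.2 kg.
Tool frame: the origin (TCP) lies on the centre line of the jaws, within the pads' length; the fingertips stand 14 mm ahead of it and the grasp point (between the pads) lies 5 mm behind it; z points along the fingers, y is the line along which they close (so a half turn about z gives the same grasp; the last joint's range is limited). The gripper opens to 91 mm and grips with 3 to 60 N. Pads are 32 mm wide; open, the fingers measure 118 mm over their backs; the gripper's body (76 mm by 178 mm) begins 60 mm behind the grasp point.
Start: joints at [62.223, 18.312, 89.639, -0, 72.044, -1.146], TCP at [257.745, 514.013, 227.976] pointing down, gripper open.
Joint ranges: [-177.97, 177.97], [-48.28, 115.42], [12.27, 149.76], [-77.06, 257.06], [2.81, 150.46], [-146.56, 146.56]. Speed limits (degrees/s): [147.25, 147.25, 180, 180, 180, 180].

## Interface

Orientations are given as [roll, pitch, yaw] about the fixed x, y, z axes, in that order (R = Rz(yaw) Ry(pitch) Rx(roll)).
In Python, from workcell import env gives the robot as it stands.
- The arm moves only by the tool arm_command, never from a script. Its argument "motion" is a list of rows, each an object with "offset": the shift along the tool's x, y, z in m, a list of three; "spin": the turn about the tool's z in rad. In form: [{"offset": [tx, ty, tz], "spin": spin}, ...]. A call has 1 to 5 rows; each row shifts and turns the commanded pose from where the row before left it, along the tool's axes as they then stand; what a row does not reach is not made up. A row lasts 1/8 s, in which the tool goes at most 62.5 mm and 10.7 degrees, less where a joint would pass 70% of its speed; a pose out of reach is approached as far as the arm can. A call with a gripper value outside its range is refused whole. "jaw" is the finger opening in m, from 0 to 0.0912, set as the call begins (left out, the last holds). The fingers move at their own pace and stop on an object; "newtons" is the grip in N (left out, the last holds). Time passes only in rows, so rows that do not move let the fingers close. It gives the time, the measured TCP pose, the force, the opening and the grip force at its end, in the units of the state.
- env.state(): the state, without advancing time (a new reading comes with each control period).
- env.grab_frame(name): name is "side" or "top"; returns (picture, depth): 384x512x3 uint8, blue, green, red; 384x512 float32, mm along the optical axis (not along the pixel's ray), 0 where there is no reading.
- env.camera_model(name): a dict with "fx", "fy", "cx", "cy" (pixels), "eye" and "rotation" of the camera in the world. Camera axes: x right, y down, z forward; pixel columns grow to the right and rows downward; lengths in mm; the calibration is good to about 2 mm. A picture is of the moment at which its call begins. camera_model takes no time and is no camera call.
- env.job_done(): hands the job in; it is judged then, once.
Trained networks look in the newest picture that a camera, given by its name, has taken for a name from the list of things; names that differ only in an ending like _2 or _b are one class to them, and where a whole thing is asked for, a point or a joint stands for the part that bears it (a point fixed in the world has none). Each returns a list of dicts, best first, with "score" (0 to 1); they miss things now and then, are a little off and sometimes report something else, mostly with a low value. They report only what shows in the picture. A call takes as long as a camera call. They do not tell look-alikes from the thing itself.
- env.boxes_of(camera, target): "bbox" ([left, top, right, bottom] in pixels, round what is visible of it).
- env.pinpoint(camera, target): "location" ([column, row] in pixels: a listed point, or the origin of a listed thing).
The state is a dict: "time_s": time; "qpos": joint angles; "qvel": joint speeds; "effort": joint torques, N m; "ee_pos": TCP position; "ee_rot": TCP orientation; "force": force on the tool from outside, world axes, zero at the start; "torque": the same for the moment, N m; "gripper_width": finger opening in mm; "gripper_force": force on a finger pad.
Only numpy, scipy, OpenCV 4.12 (cv2) and the standard library are available. Lean on these libraries where they do the work, as an engineer would, in place of code of your own. Each camera call takes 0.05 s, during which the arm holds its last target. There are 200 camera calls.

## Task

Roll the round wooden boiler on the bench until its chimney hole faces straight up, then pick it up and set it on the footplate of the clamped toy locomotive, centred, chimney end to the front and its plain end square against the cab wall. Press it against the cab with a steady push of about 10 newtons and finish like that, still gripping and pushing, so that I can drive the screw through the cab wall into it; leave the drill, coping saw and spool where they are.

Things in the scene. Friction and masses are not known exactly. Their poses are not given: they have to be found in the camera images.
- boiler: Loose turned wooden bar, the boiler: 50 mm in diameter, 140 mm long, about 0.2 kg, lying on the bench and free to roll. Origin at the bar's centre, on its axis. y runs along the bar from the front end (smokebox disc) to the plain rear end; z points out through the chimney hole. At the start the hole faces 63 degrees off the top, away from the robot
- chimney_hole (a point): Mouth of the chimney hole: a dark round hole 18 mm across in the bar's round side, 45 mm from the bar's middle towards the front end. A smaller hole of 11 mm (steam dome) lies in the same line, 45 mm to the other side of the middle. Axes as the boiler's
- jig: Fixed plywood jig (170 x 390 x 15 mm) with the locomotive chassis clamped in it. Origin at bench level under the middle of the boiler's final place; y along the chassis towards the cab, z up. Footplate: 100 mm wide, flat top 55 mm above the bench, from y = -135 to +150 mm; cleats beside the chassis stay below it
- clamp_foot (a point): Where the toggle clamp's rubber foot (16 mm across) stands on the front of the footplate, 124 mm before the jig's origin; the clamp's steel arm and red handle run on from here, away from the cab, for 145 mm, up to 95 mm above the bench. Axes as the jig's
- cab: Fixed wooden cab on the footplate, no roof: 100 mm wide, 100 high, 65 deep, front wall 15 mm thick. Origin at the bottom middle of the wall face that looks at the boiler, at footplate height; y points through the wall (the way to push), z up. The boiler's centre belongs at (0, -70, 25) mm here. The wall is rigid: at 10 N all gives only tenths of a mm
- drill: Bystander: cordless drill of 1.4 kg standing on its battery, about 105 x 75 mm at the foot, 200 mm high; origin under its foot
- coping_saw: Bystander: coping saw lying flat, red frame 160 x 130 mm with a wooden handle of 100 mm; origin at the handle end of the blade
- spool: Bystander: wooden spool standing on one flange, 72 mm in diameter, 44 mm high, with painted rings; origin under its middle
Not all that is in view belongs to the job. What is shaped like the boiler but purple or yellow is not meant.

How it is judged (in metres and radians):
On the way:
1. the boiler lies on the bench with its chimney hole facing up (within 20 degrees) (height (world z) of boiler below 0.03 m and angle between boiler's own z axis and vertical below 0.35 rad and angular speed of boiler below 0.5 rad/s), for 0.2 s.
At the end, for the whole second after the job is handed in: The robot still grips the boiler and presses its plain end against the cab wall with 5 to 20 N, at rest; the boiler lies on the footplate (within 5 mm of its seated height), centred within 8 mm, along the chassis within 5 degrees, chimney hole at the front and facing up within 17 degrees (contact force between boiler and cab between 5 and 20 N and contact force between the fingers and boiler above 3 N and angle between boiler's own z axis and vertical below 0.3 rad and angle between the y axis of boiler and the y axis of cab, either way round below 0.09 rad and x of boiler in the frame of cab between -0.008 and 0.008 m and z of boiler in the frame of cab between 0.021 and 0.03 m and y of boiler in the frame of cab above -0.075 m and y of chimney_hole in the frame of cab below -0.09 m and linear speed of boiler below 0.01 m/s); the arm keeps its last pose, push and grip.
It fails at once if the drill, coping saw or spool is pushed more than 3 cm or tipped over (distance of any of drill, coping_saw, spool from where it was at the start of the episode above 0.03 m or angle between any of drill, spool's own z axis and vertical above 0.5 rad).
It also fails if it takes over 54 s, if anything falls off the work surface, if the arm or the gripper's body presses on something with over 40 N, if the wrist force passes 120 N, or if a joint passes its speed limit or range.

## Working session

There is one attempt and no reset: what is moved stays moved. The work goes in short steps, Python scripts to look and compute and a tool call to move; the robot and the scene stay as the last step left them, time stands still between calls to the robot, and variables do not carry over. Pictures are saved under pics/ and viewed, at most 10 in all, crops included, and the job is handed in when it is done.

Besides the shell and the picture viewer there is one more tool, called after "Emit:" by a JSON object that holds its "name" and its "arguments". arm_command: Moves the arm, as the interface text tells. Its arguments: {"type":"object","properties":{"motion":{"type":"array"},"jaw":{"type":"number"},"newtons":{"type":"number"}},"required":["motion"]}

```bash
mkdir -p pics
cat > h.py <<'E'
from workcell import env
import numpy as np, cv2
from scipy.spatial.transform import Rotation as R
def ray(cam,px):
    m=env.camera_model(cam); d=np.array([(px[0]-m['cx'])/m['fx'],(px[1]-m['cy'])/m['fy'],1.])
    return np.array(m['eye'],float), np.array(m['rotation'],float).reshape(3,3)@d
def at_z(cam,px,z):
    e,d=ray(cam,px); return e+d*(z-e[2])/d[2]
def at_depth(cam,px,dep):
    e,d=ray(cam,px); r,c=int(round(px[1])),int(round(px[0])); return e+d*dep[r,c]
def cloud(cam,dep):
    m=env.camera_model(cam); v,u=np.mgrid[:384,:512]
    d=np.stack([(u-m['cx'])/m['fx'],(v-m['cy'])/m['fy'],np.ones(u.shape)],-1)*dep[...,None]
    return d@np.array(m['rotation'],float).reshape(3,3).T+np.array(m['eye'])
E
python3 - <<'E'
from h import *
print(env.state())
for c in ['top','side']:
    p,d=env.grab_frame(c); cv2.imwrite(f'pics/{c}0.png',p); np.save(f'{c}0.npy',d)
    m=env.camera_model(c); print(c,m)
    for t in ['boiler','chimney_hole','jig','cab','clamp_foot','drill','coping_saw','spool']:
        for o in env.pinpoint(c,t)[:4]:
            print(t,round(o['score'],2),np.round(o['location'],1),at_depth(c,o['location'],d).round())
    for o in env.boxes_of(c,'boiler'): print('box',o)
E
```

```text
{'time_s': 0.0, 'qpos': array([ 6.22208710e+01,  1.83509717e+01,  8.97069441e+01,  2.97109766e-04,
        7.20427356e+01, -1.14635125e+00]), 'qvel': array([-0.1100507 , -0.05349785, -0.0030608 , -0.01248253, -0.02054379,
       -0.0512109 ]), 'effort': array([ 1.18031210e-03, -4.12466812e+01, -2.31974423e+01,  7.28930952e-02,
        4.53496724e-02, -1.39139865e-04]), 'ee_pos': array([257.53326065, 513.56498104, 227.12331778]), 'ee_rot': array([-1.79899374e+02, -2.29607672e-03,  1.53367128e+02]), 'force': array([0.70055272, 0.2641817 , 0.61585318]), 'torque': array([ 0.00475895, -0.0017094 , -0.01351132]), 'gripper_force': 0.0, 'gripper_width': 91.538747256498}
top {'fx': 347.709891339189, 'fy': 347.709891339189, 'cx': 257.191318126731, 'cy': 194.40409238687016, 'eye': array([ 378.6761897 ,   22.23262602, 1075.0707812 ]), 'rotation': array([-1.71387883e+02,  1.69937638e-02, -8.85184660e+01])}Traceback (most recent call last):
  File "<stdin>", line 8, in <module>
  File "h.py", line 10, in at_depth
    e,d=ray(cam,px); r,c=int(round(px[1])),int(round(px[0])); return e+d*dep[r,c]
        ~~~^^^^^^^^
  File "h.py", line 6, in ray
    return np.array(m['eye'],float), np.array(m['rotation'],float).reshape(3,3)@d
                                     ~~~~~~~~~~~~~~~~~~~~~~~~~~~~~~~~~~~~~^^^^^
ValueError: cannot reshape array of size 3 into shape (3,3)
```

```bash
sed -i "s/np.array(m\['rotation'\],float).reshape(3,3)/R.from_euler('xyz',m['rotation'],degrees=True).as_matrix()/" h.py
python3 - <<'E'
from h import *
for c in ['top','side']:
    p,d=env.grab_frame(c); cv2.imwrite(f'pics/{c}0.png',p); np.save(f'{c}0.npy',d)
    m=env.camera_model(c); print(c,m['eye'],m['rotation'])
    for t in ['boiler','chimney_hole','jig','cab','clamp_foot','drill','coping_saw','spool']:
        for o in env.pinpoint(c,t)[:4]:
            print(t,round(o['score'],2),np.round(o['location'],1),at_depth(c,o['location'],d).round())
    for o in env.boxes_of(c,'boiler'): print('box',np.round(o['bbox']),o['score'])
a=cv2.imread('pics/top0.png');b=cv2.imread('pics/side0.png')
E
```

```text
top [ 378.6761897    22.23262602 1075.0707812 ] [-1.71387883e+02  1.69937638e-02 -8.85184660e+01]
boiler 0.95 [130.4 213. ] [469. 402.  45.]
boiler 0.8 [250.9 186.9] [557.  46.  47.]
boiler 0.61 [129.5 275.1] [289. 388.  51.]
boiler 0.57 [194.2 261. ] [334. 205.  46.]
chimney_hole 0.95 [199.  185.3] [560. 204.  34.]
chimney_hole 0.93 [234.8 185.1] [569.  98.   1.]
chimney_hole 0.82 [115.8 284.2] [262. 430.  38.]
chimney_hole 0.76 [212.4 256.1] [349. 153.  41.]
jig 0.57 [357.5 214.4] [ 481. -270.   55.]
cab 0.78 [336.  209.3] [ 488. -194.  114.]
clamp_foot 0.59 [403.8 228. ] [ 443. -393.   82.]
clamp_foot 0.59 [203. 188.] [549. 189.  49.]
drill 0.92 [261.7 125.4] [748.  18.  51.]
coping_saw 0.77 [196.8 122.3] [766. 225.  17.]
spool 0.74 [360.4 215.9] [ 477. -278.   56.]
spool 0.58 [340.9 122.6] [ 767. -227.   43.]
box [166. 184. 216. 214.] 0.68
box [172. 249. 222. 272.] 0.67
box [229. 168. 276. 206.] 0.58
box [103. 267. 157. 288.] 0.57
box [113. 188. 152. 233.] 0.55
side [ -76.38708961 -628.91481855  966.09890348] [-135.6830577     1.22431744  -45.63353372]
boiler 0.92 [157.  204.6] [
[... 243 characters left out ...]
chimney_hole 0.9 [ 84.8 176.1] [258. 430.  40.]
chimney_hole 0.85 [238.5 177.4] [577.  97.  29.]
jig 0.73 [314.4 278.8] [ 440. -301.   55.]
cab 0.72 [210.4 163.5] [541. 180.  58.]
cab 0.6 [299.8 243.3] [ 496. -208.   56.]
cab 0.19 [347.3 300.5] [ 435. -396.   73.]
clamp_foot 0.75 [349.  301.1] [ 434. -401.   78.]
clamp_foot 0.56 [193.5 166.9] [507. 221.  41.]
drill 0.92 [298.8 162.1] [745.   6.  36.]
coping_saw 0.76 [253.8 138.2] [765. 218.   0.]
coping_saw 0.46 [302.3 240.2] [ 501. -211.   67.]
spool 0.93 [370.  207.5] [ 757. -249.   12.]
box [170. 156. 216. 178.] 0.97
box [125. 138. 172. 160.] 0.97
box [ 80. 165. 118. 196.] 0.85
box [138. 180. 175. 222.] 0.64
box [237. 169. 256. 214.] 0.58
```

View pics/top0.png

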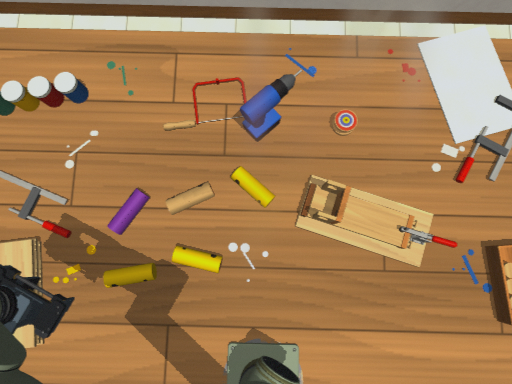

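View pics/side0.png

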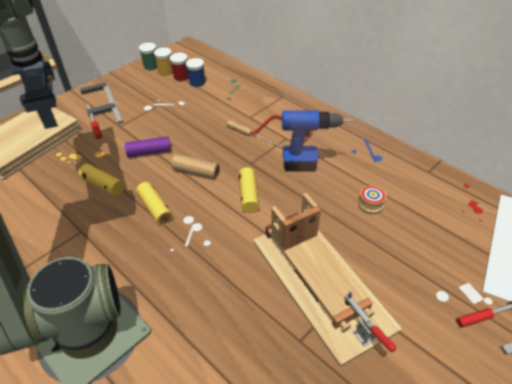

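Candidates in the top picture: wooden bar (190,197), purple (129,211), yellow (252,186), (197,258) and (129,275). The wooden bar fits the description. In the side picture it is at (195,167). The jig runs from the cab at (323,199) to the clamp at (410,235).

Run:
```python
from h import *
a=cv2.imread('pics/top0.png');b=cv2.imread('pics/side0.png')
z=lambda i,x,y,w,h,s:cv2.resize(i[y:y+h,x:x+w],(w*s,h*s),interpolation=cv2.INTER_CUBIC)
top=np.hstack([z(a,155,170,70,56,5),z(b,160,140,70,56,5)])
bot=np.hstack([z(a,290,165,140,110,3)[:300,:350],z(b,250,190,116,100,3)[:300]])
w=min(top.shape[1],bot.shape[1]); cv2.imwrite('pics/crop1.png',np.vstack([top[:,:w],bot[:,:w]]))
for c,img in (('top',a),('side',b)):
    P=cloud(c,np.load(f'{c}0.npy'))
    # boiler
    s=(P[...,2]>12)&(P[...,2]<70)&(P[...,0]>470)&(P[...,0]<600)&(P[...,1]>140)&(P[...,1]<320)
    hsv=cv2.cvtColor(img,cv2.COLOR_BGR2HSV)
    Q=P[s]; print(c,'boiler n',len(Q),'zmax',np.percentile(Q[:,2],98))
    r=cv2.minAreaRect(Q[:,:2].astype(np.float32)); print(r)
    T=Q[Q[:,2]>np.percentile(Q[:,2],98)-8]
    m=T[:,:2].mean(0); u=np.linalg.svd(T[:,:2]-m,full_matrices=False)[2][0]; t=(Q[:,:2]-m)@u
    print('ridge',m,'dir',np.degrees(np.arctan2(u[1],u[0])),'t',np.percentile(t,[0,1,99,100]))
    # bench level & jig
    J=P[(P[...,0]>350)&(P[...,0]<620)&(P[...,1]>-480)&(P[...,1]<-80)]
    for lo,hi in ((8,25),(50,60),(135,170)):
        K=J[(J[:,2]>lo)&(J[:,2]<hi)]
        if len(K)>10: print(lo,hi,len(K),np.median(K[:,2]),cv2.minAreaRect(K[:,:2].astype(np.float32)))
    print('bench',np.median(P[200:230,50:90,2]) ,np.median(P[280:310,200:230,2]))
```

```text
top boiler n 780 zmax 51.80708044867299
((521.6802978515625, 229.79025268554688), (49.595184326171875, 140.93402099609375), 26.00521469116211)
ridge [520.62706044 231.09809702] dir 116.09316000501198 t [-72.10262397 -71.24704446  67.34302975  68.82617565]
8 25 2708 14.927249610260674 ((469.91217041015625, -302.19854736328125), (389.1739807128906, 170.37890625), 73.26847839355469)
50 60 2996 54.85029076987706 ((472.0697937011719, -296.2998046875), (369.7357177734375, 100.58010864257812), 73.13597106933594)
135 170 436 154.28815935962018 ((507.272705078125, -180.7282257080078), (65.33209991455078, 100.30805969238281), 73.21895599365234)
bench -0.7002993162149096 -0.4837179418797177
side boiler n 737 zmax 53.08993470080655
((519.18115234375, 232.09194946289062), (49.8946418762207, 143.4146270751953), 26.045923233032227)
ridge [518.95186618 230.4408862 ] dir -64.14253487426433 t [-73.04649436 -70.45994161  69.31087078  70.29065232]
8 25 4042 15.633081020239558 ((471.08160400390625, -289.5673828125), (394.35498046875, 216.12542724609375), 83.73507690429688)
50 60 3438 55.44068016111919 ((470.6146545410156, -296.6021728515625), (377.8171081542969, 102.53659057617188), 72.78919219970703)
135 170 636 153.71293752184442 ((506.7132263183594, -178.30078125), (69.08694458007812, 103.13505554199219), 73.49759674072266)
bench 1.7152491305138255 0.8996975373119653
```

View pics/crop1.png

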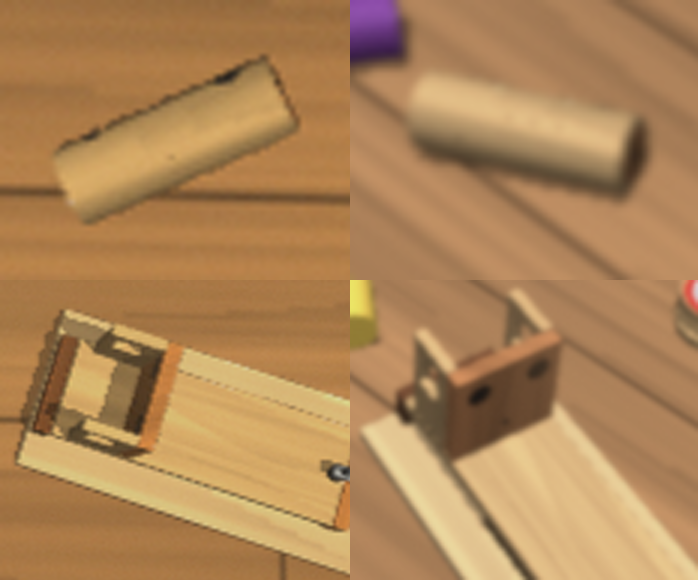

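The crop confirms the choice. In the top view the bar has its large chimney hole at its right end, about (201,185), and the small dome hole at the left, about (174,196), both facing away from the robot. I'll close the fingers and roll it by pressing on its top and dragging.

Emit:
{"name": "arm_command", "arguments": {"motion": [{"offset": [-0.0366, -0.013, 0], "spin": 0}, {"offset": [-0.0366, -0.013, 0], "spin": 0}, {"offset": [-0.0366, -0.013, 0], "spin": 0}, {"offset": [-0.0366, -0.013, 0], "spin": 0}, {"offset": [-0.0366, -0.013, 0], "spin": 0}], "jaw": 0, "newtons": 10}}

```text
time_s: 1.72
ee_pos: [393.0, 372.9, 228.1]
ee_rot: [180.0, 0.0, 153.4]
force: [0.3, -0.0, 0.6]
gripper_width: 43.8
gripper_force: 0.0
```

Emit:
{"name": "arm_command", "arguments": {"motion": [{"offset": [-0.0366, -0.013, 0.025], "spin": 0}, {"offset": [-0.0366, -0.013, 0.025], "spin": 0}, {"offset": [-0.0366, -0.013, 0.025], "spin": 0}, {"offset": [-0.0366, -0.013, 0.025], "spin": 0}, {"offset": [-0.0366, -0.013, 0.025], "spin": 0}]}}

```text
time_s: 2.35
ee_pos: [527.6, 232.8, 102.3]
ee_rot: [180.0, 0.0, 153.4]
force: [0.7, 0.8, 0.1]
gripper_width: 0.5
gripper_force: 0.0
```

Emit:
{"name": "arm_command", "arguments": {"motion": [{"offset": [0, 0, 0], "spin": 0.163}, {"offset": [0, 0, 0], "spin": 0.163}, {"offset": [0, 0, 0], "spin": 0.163}, {"offset": [0, 0, 0], "spin": 0.163}, {"offset": [0, 0, 0], "spin": 0}]}}

```text
time_s: 2.98
ee_pos: [526.7, 233.8, 103.0]
ee_rot: [180.0, -0.0, 116.1]
force: [0.4, 0.2, 0.1]
gripper_width: 0.5
gripper_force: 0.0
```

Emit:
{"name": "arm_command", "arguments": {"motion": [{"offset": [0, 0, 0.02], "spin": 0}, {"offset": [0, 0, 0.016], "spin": 0}, {"offset": [0, 0, 0.002], "spin": 0}, {"offset": [0, 0, 0.001], "spin": 0}, {"offset": [0, 0, 0], "spin": 0}]}}

```text
time_s: 3.6
ee_pos: [526.8, 233.9, 64.3]
ee_rot: [180.0, -0.0, 116.0]
force: [0.0, 0.7, 1.2]
gripper_width: 0.6
gripper_force: 0.7
```

Emit:
{"name": "arm_command", "arguments": {"motion": [{"offset": [0, 0, 0.001], "spin": 0}, {"offset": [0, 0, 0], "spin": 0}]}}

```text
time_s: 3.85
ee_pos: [527.6, 234.2, 64.2]
ee_rot: [179.8, -0.0, 116.0]
force: [-0.1, 0.4, 6.0]
gripper_width: 0.2
gripper_force: 2.9
```

Emit:
{"name": "arm_command", "arguments": {"motion": [{"offset": [0, -0.004, 0.0003], "spin": 0}, {"offset": [0, -0.007, 0], "spin": 0}, {"offset": [0, -0.007, 0], "spin": 0}, {"offset": [0, -0.007, 0], "spin": 0}, {"offset": [0, -0.003, 0], "spin": 0}]}}

```text
time_s: 4.47
ee_pos: [501.7, 221.6, 63.6]
ee_rot: [179.9, -0.0, 116.0]
force: [-0.7, 0.4, 4.6]
gripper_width: 0.5
gripper_force: 2.0
```

Emit:
{"name": "arm_command", "arguments": {"motion": [{"offset": [0, 0, 0], "spin": 0}, {"offset": [0, 0, -0.008], "spin": 0}, {"offset": [0, 0, -0.03], "spin": 0}]}}

```text
time_s: 4.85
ee_pos: [500.2, 220.9, 99.6]
ee_rot: [-179.7, -0.0, 116.0]
force: [1.3, 0.4, -0.2]
gripper_width: 0.4
gripper_force: 0.0
```

```bash
cat > meas.py <<'E'
from h import *
import sys
tag=sys.argv[1]; cx,cy=float(sys.argv[2]),float(sys.argv[3])
ims=[]
for c in ['top','side']:
    p,d=env.grab_frame(c); P=cloud(c,d)
    m=env.camera_model(c)
    rm=R.from_euler('xyz',m['rotation'],degrees=True).as_matrix()
    q=rm.T@(np.array([cx,cy,25])-m['eye']); u=int(q[0]/q[2]*m['fx']+m['cx']); v=int(q[1]/q[2]*m['fy']+m['cy'])
    ims.append(cv2.resize(p[v-30:v+30,u-40:u+40],(400,300),interpolation=cv2.INTER_CUBIC))
    s=(P[...,2]>12)&(P[...,2]<54)&(np.hypot(P[...,0]-cx,P[...,1]-cy)<95)
    Q=P[s]; print(c,len(Q),cv2.minAreaRect(Q[:,:2].astype(np.float32)))
    for o in env.pinpoint(c,'chimney_hole')[:6]:
        g=at_z(c,o['location'],45); 
        if np.hypot(g[0]-cx,g[1]-cy)<90: print('hole',round(o['score'],2),np.round(o['location'],1),g.round(1),at_depth(c,o['location'],d).round(1))
cv2.imwrite(f'pics/{tag}.png',np.hstack(ims))
print(env.state()['ee_pos'],env.state()['ee_rot'])
E
python3 meas.py roll1 508 224
```

```text
top 261 ((526.1632690429688, 188.05331420898438), (49.091835021972656, 60.99354934692383), 25.510753631591797)
hole 0.62 [203.7 194.4] [530.5 186.8  45. ] [530.  186.3  48.2]
side 748 ((505.64837646484375, 226.01353454589844), (50.64366149902344, 143.71836853027344), 28.342275619506836)
hole 0.77 [207.8 165.3] [538.8 190.9  45. ] [533.3 183.6  53.2]
[501.56743499 221.47004779 100.7465122 ] [1.79961759e+02 3.01067658e-03 1.16016389e+02]
```

View pics/roll1.png

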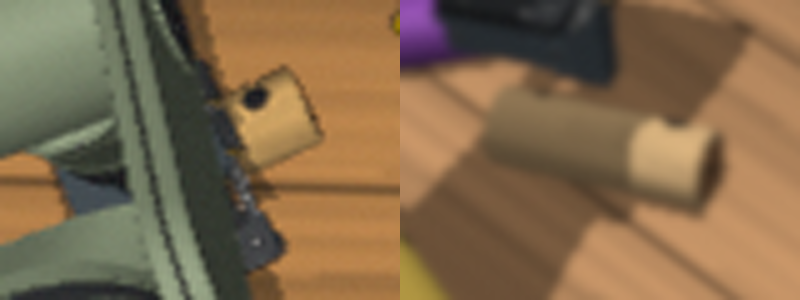

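The top crop shows the hole at crop (256,97) on the far side of the bar, partly rolled. I'll work out the angle by intersecting that ray with the cylinder.

```bash
cat >> h.py <<'E'
def pix(cam,X):
    m=env.camera_model(cam); q=R.from_euler('xyz',m['rotation'],degrees=True).as_matrix().T@(np.array(X,float)-m['eye'])
    return np.array([q[0]/q[2]*m['fx']+m['cx'],q[1]/q[2]*m['fy']+m['cy']])
def holeang(cam,px,c,yaw,r=25.):
    "angle of hole off the top (deg, + = towards yaw-90) and distance along axis from centre"
    e,d=ray(cam,px); a=np.array([np.cos(np.radians(yaw)),np.sin(np.radians(yaw)),0]); n=np.array([a[1],-a[0],0]); z=np.array([0,0,1.])
    o=e-np.array(c); A=np.array([o@n,o[2]]);B=np.array([d@n,d[2]])
    k=np.roots([B@B,2*A@B,A@A-r*r]); t=k.real.min(); p=o+t*d
    return np.degrees(np.arctan2(p@n,p[2])),p@a
E
python3 - <<'E'
from h import *
im=cv2.imread('pics/roll1.png')
for i,c in ((0,'top'),(1,'side')):
    uv=pix(c,[508,224,25]).astype(int)-[40,30]
    P=[(256,97)] if i==0 else [(275,118)]
    for x in P:
        px=uv+np.array(x)/5-.4
        for C in ([507.5,224.5,25],[507.5,224.5,26.5],[506,224,25]): print(c,px,holeang(c,px,C,116))
# initial check
print(holeang('top',(201.3,185),[520.5,230.5,25],116))
E
```

```text
top [202.8 191. ] (np.float64(36.02973535743357), np.float64(-45.5934228673242))
top [202.8 191. ] (np.float64(34.97029300950441), np.float64(-45.73033429516137))
top [202.8 191. ] (np.float64(41.59402335588458), np.float64(-45.683818888106686))
side [207.6 163.2] (np.float64(45.00467443620868), np.float64(-40.2419634352857))
side [207.6 163.2] (np.float64(45.004674436209434), np.float64(-40.62583222355643))
side [207.6 163.2] (np.float64(45.00467443620895), np.float64(-40.851169003986456))
(np.float64(54.71949752710737), np.float64(-47.94889586972619))
```

Emit:
{"name": "arm_command", "arguments": {"motion": [{"offset": [0, 0.0137, 0], "spin": 0}, {"offset": [0, 0, 0.02], "spin": 0}, {"offset": [0, 0, 0.014], "spin": 0}, {"offset": [0, 0, 0.003], "spin": 0}, {"offset": [0, 0, 0.001], "spin": 0}]}}

```text
time_s: 5.68
ee_pos: [515.8, 228.5, 64.1]
ee_rot: [179.7, -0.0, 116.0]
force: [-0.5, 0.9, 14.9]
gripper_width: 0.6
gripper_force: 7.4
```

Emit:
{"name": "arm_command", "arguments": {"motion": [{"offset": [0, -0.004, 0.0003], "spin": 0}, {"offset": [0, -0.007, 0], "spin": 0}, {"offset": [0, -0.007, 0], "spin": 0}, {"offset": [0, -0.007, 0], "spin": 0}, {"offset": [0, -0.004, 0], "spin": 0}]}}

```text
time_s: 6.3
ee_pos: [488.8, 215.4, 63.5]
ee_rot: [179.8, -0.0, 116.0]
force: [-0.9, 0.1, 7.8]
gripper_width: 0.5
gripper_force: 4.0
```

Emit:
{"name": "arm_command", "arguments": {"motion": [{"offset": [0, 0, 0], "spin": 0}, {"offset": [0, 0, 0], "spin": 0}, {"offset": [0, 0, -0.008], "spin": 0}, {"offset": [0, 0, -0.03], "spin": 0}, {"offset": [0, 0, -0.02], "spin": 0}]}}

```text
time_s: 6.92
ee_pos: [488.0, 214.9, 121.0]
ee_rot: [180.0, -0.0, 116.0]
force: [1.4, -0.0, -0.0]
gripper_width: 0.4
gripper_force: 0.0
```

```bash
python3 meas.py roll2 495 218
```

```text
top 278 ((496.44384765625, 216.81979370117188), (48.71750259399414, 139.6364288330078), 25.919755935668945)
hole 0.82 [205.9 199. ] [516.8 179.5  45. ] [516.  178.7  50.5]
side 762 ((493.0431213378906, 219.3490753173828), (49.77813720703125, 143.44618225097656), 27.473522186279297)
hole 0.55 [205.2 167.7] [526.3 188.6  45. ] [522.  182.8  51.5]
[487.52177176 214.66319175 119.83684776] [-1.79966374e+02 -4.08878938e-03  1.16012536e+02]
```

View pics/roll2.png

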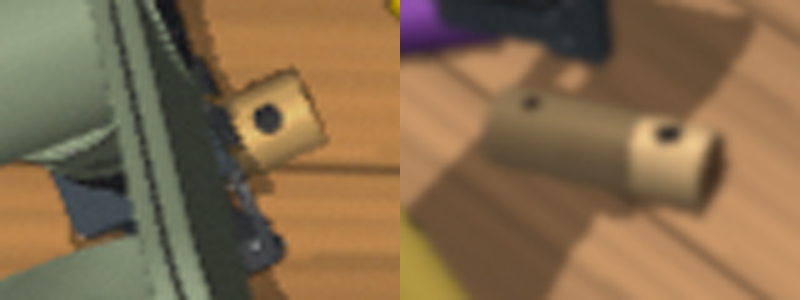

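The hole now shows at crop (267,118) in the top view and (268,133) in the side view. The dome hole is in the side view at (131,103).

Run:
```python
from h import *
C=[495,218.2,25]
for c,x in (('top',(267,118)),('side',(268,133)),('side',(131,103))):
    px=pix(c,[495,218,25]).astype(int)-[40,30]+np.array(x)/5-.4
    print(c,px,holeang(c,px,C,116), holeang(c,px,[496,217,25],116),holeang(c,px,[494,219,25],116))
# cab re-measure hidden? footplate
```

```text
top [206.  199.2] (np.float64(2.3139005155805767), np.float64(-44.71323767454021)) (np.float64(1.4538698367212557), np.float64(-43.19728156204411)) (np.float64(3.5839582211986314), np.float64(-45.868407258799415))
side [204.2 169.2] (np.float64(8.153678238222472), np.float64(-42.412004650357126)) (np.float64(7.162483382393132), np.float64(-40.92454607599686)) (np.float64(9.652889036649249), np.float64(-43.517652213880226))
side [176.8 163.2] (np.float64(8.991335959904422), np.float64(47.74263281110439)) (np.float64(7.981442838428892), np.float64(49.21991567140642)) (np.float64(10.521059651703952), np.float64(46.65417455491962))
```

Emit:
{"name": "arm_command", "arguments": {"motion": [{"offset": [0, 0.007, 0], "spin": 0}, {"offset": [0, 0, 0], "spin": 0}, {"offset": [0, 0, 0], "spin": 0}, {"offset": [0, 0, 0.01], "spin": 0}, {"offset": [0, 0, 0.01], "spin": 0}], "jaw": 0.091}}

```text
time_s: 7.75
ee_pos: [493.7, 217.7, 99.5]
ee_rot: [-180.0, -0.0, 116.0]
force: [-0.0, -0.6, -0.4]
gripper_width: 47.8
gripper_force: 0.0
```

Emit:
{"name": "arm_command", "arguments": {"motion": [{"offset": [0, 0, 0.01], "spin": 0}, {"offset": [0, 0, 0.01], "spin": 0}, {"offset": [0, 0, 0.02], "spin": 0}, {"offset": [0, 0, 0.02], "spin": 0}, {"offset": [0, 0, 0.0185], "spin": 0}]}}

```text
time_s: 8.38
ee_pos: [493.9, 217.8, 20.8]
ee_rot: [-180.0, -0.0, 116.0]
force: [-0.1, 0.1, 0.1]
gripper_width: 91.0
gripper_force: 0.0
```

Emit:
{"name": "arm_command", "arguments": {"motion": [{"offset": [0, 0, 0], "spin": 0}]}}

```text
time_s: 8.5
ee_pos: [492.9, 217.4, 20.3]
ee_rot: [-179.8, -0.0, 116.0]
force: [0.2, -0.2, 0.5]
gripper_width: 90.9
gripper_force: 0.0
```

Emit:
{"name": "arm_command", "arguments": {"motion": [{"offset": [0, 0, 0], "spin": 0}, {"offset": [0, 0, 0], "spin": 0}, {"offset": [0, 0, 0], "spin": 0}, {"offset": [0, 0, 0], "spin": 0}, {"offset": [0, 0, 0], "spin": 0}], "jaw": 0.053, "newtons": 40}}

```text
time_s: 9.12
ee_pos: [494.0, 217.9, 22.0]
ee_rot: [180.0, -0.0, 116.0]
force: [-0.6, 0.6, 0.3]
gripper_width: 52.9
gripper_force: 0.0
```

Emit:
{"name": "arm_command", "arguments": {"motion": [{"offset": [0, 0, 0], "spin": 0}, {"offset": [0, 0, 0], "spin": 0}, {"offset": [0, 0, 0], "spin": 0}], "jaw": 0.03}}

```text
time_s: 9.5
ee_pos: [493.9, 217.8, 21.9]
ee_rot: [-180.0, -0.0, 116.0]
force: [-0.6, -0.2, 0.7]
gripper_width: 49.0
gripper_force: 40.0
```

```bash
python3 meas.py grip 494 217.5
```

```text
top 230 ((492.7662048339844, 215.19752502441406), (49.04426193237305, 139.13375854492188), 25.16611099243164)
hole 0.78 [206.2 201.8] [508.4 178.2  45. ] [508.3 178.2  45.1]
side 463 ((490.9751892089844, 217.79489135742188), (73.7969970703125, 141.36793518066406), 25.620466232299805)
hole 0.86 [200.8 169.6] [511.7 192.   45. ] [506.9 185.2  52.6]
[493.90758583 217.78866306  21.88858566] [-1.79985949e+02 -3.84395212e-03  1.16012782e+02]
```

View pics/grip.png

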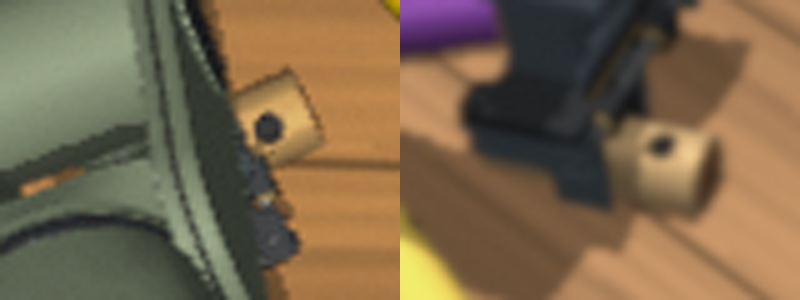

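The hole is at crop (268,128) in the top view and (263,145) in the side view.

Run:
```python
from h import *
for c,x in (('top',(268,128)),('side',(263,145))):
    px=pix(c,[494,217.5,25]).astype(int)-[40,30]+np.array(x)/5-.4
    for C in ([494,217.8,25],[492.6,217.1,25]): print(c,px,holeang(c,px,C,116))
```

```text
top [207.2 202.2] (np.float64(-17.37849607097602), np.float64(-44.394822337573956))
top [207.2 202.2] (np.float64(-13.829242511567646), np.float64(-44.41218984295895))
side [203.2 171.6] (np.float64(-12.924430532654695), np.float64(-43.49775374482991))
side [203.2 171.6] (np.float64(-9.856872295027156), np.float64(-43.61710303336912))
```

The hole now leans about 11° towards the robot, because the grip rolled the bar. I'll open, shift 4.5 mm away from the robot and close again, so the near finger rolls it back.

Emit:
{"name": "arm_command", "arguments": {"motion": [{"offset": [0, 0, 0], "spin": 0}, {"offset": [0, 0, 0], "spin": 0}, {"offset": [0, 0.0045, 0], "spin": 0}, {"offset": [0, 0, 0], "spin": 0}], "jaw": 0.066, "newtons": 10}}

```text
time_s: 10.2
ee_pos: [498.7, 220.1, 21.9]
ee_rot: [180.0, -0.0, 116.0]
force: [-0.1, 0.5, -0.1]
gripper_width: 65.9
gripper_force: 0.0
```

Emit:
{"name": "arm_command", "arguments": {"motion": [{"offset": [0, 0, 0], "spin": 0}, {"offset": [0, 0, 0], "spin": 0}, {"offset": [0, 0, 0], "spin": 0}], "jaw": 0.052}}

```text
time_s: 10.58
ee_pos: [498.1, 219.8, 21.8]
ee_rot: [180.0, -0.0, 116.0]
force: [0.8, 0.1, 1.1]
gripper_width: 51.9
gripper_force: 0.0
```

```bash
python3 meas.py grip2 498 219.5
python3 - <<'E'
from h import *
im=cv2.imread('pics/grip2.png').astype(int).max(2)
for i,c,o in ((0,'top',(268,118)),(1,'side',(263,140))):
    sub=im[:,400*i:400*i+400]; y,x=np.mgrid[:300,:400]
    m=(np.hypot(x-o[0],y-o[1])<28)&(sub<95)
    xy=np.array([x[m].mean(),y[m].mean()]); px=pix(c,[498,219.5,25]).astype(int)-[40,30]+xy/5-.4
    print(c,xy,m.sum(),[holeang(c,px,C,116) for C in ([497.9,219.7,25],[496.5,219,25])])
E
```

```text
top 228 ((495.9253845214844, 216.91566467285156), (49.132835388183594, 139.91087341308594), 26.56517219543457)
hole 0.67 [206.5 199.6] [515.  177.7  45. ] [514.6 177.2  48. ]
side 465 ((497.2967529296875, 217.20382690429688), (77.17997741699219, 138.79075622558594), 20.26929473876953)
hole 0.68 [202.3 168.7] [517.4 191.7  45. ] [514.3 187.5  49.7]
[498.07444826 219.83538914  21.88517626] [ 1.79991367e+02 -2.57508115e-03  1.16014188e+02]
top [266.55397149 121.80448065] 491 [(np.float64(-3.3941919498226203), np.float64(-44.830400077322494)), (np.float64(0.17610462827691784), np.float64(-44.818393559935075))]
side [263.72661871 137.13669065] 139 [(np.float64(2.0201461577960655), np.float64(-42.73365348779849)), (np.float64(5.874576850948438), np.float64(-42.65905290109581))]
```

View pics/grip2.png

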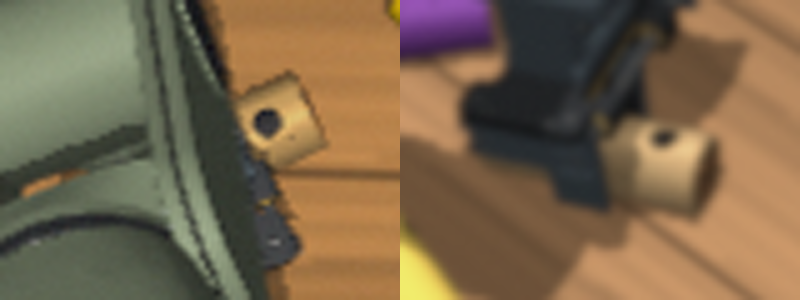

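Emit:
{"name": "arm_command", "arguments": {"motion": [{"offset": [0, 0, 0], "spin": 0}, {"offset": [0, 0, 0], "spin": 0}, {"offset": [0, 0, 0], "spin": 0}, {"offset": [0, 0, -0.01], "spin": 0}, {"offset": [0, 0, -0.03], "spin": 0}], "jaw": 0.03, "newtons": 40}}

```text
time_s: 11.4
ee_pos: [496.5, 219.2, 61.1]
ee_rot: [-179.7, -0.0, 116.0]
force: [0.6, 1.0, -1.5]
gripper_width: 49.3
gripper_force: 40.0
```

Emit:
{"name": "arm_command", "arguments": {"motion": [{"offset": [0, 0, -0.03], "spin": 0}, {"offset": [0, 0, -0.035], "spin": 0}, {"offset": [0, 0, -0.035], "spin": 0}, {"offset": [0, 0, -0.035], "spin": 0}, {"offset": [0, 0, 0], "spin": 0}]}}

```text
time_s: 12.02
ee_pos: [499.4, 220.4, 199.8]
ee_rot: [179.6, 0.0, 116.0]
force: [-0.4, -0.2, -2.1]
gripper_width: 49.3
gripper_force: 40.0
```

Emit:
{"name": "arm_command", "arguments": {"motion": [{"offset": [-0.0346, -0.019, 0], "spin": 0}, {"offset": [-0.0346, -0.019, 0], "spin": 0}, {"offset": [-0.0346, -0.019, 0], "spin": 0}, {"offset": [-0.0346, -0.019, 0], "spin": 0}, {"offset": [-0.0346, -0.019, 0], "spin": 0}]}}

```text
time_s: 12.65
ee_pos: [487.2, 21.4, 195.2]
ee_rot: [-179.8, -0.1, 116.0]
force: [-0.0, -0.2, -2.4]
gripper_width: 49.3
gripper_force: 40.0
```

Emit:
{"name": "arm_command", "arguments": {"motion": [{"offset": [-0.0346, -0.019, -0.005], "spin": 0}, {"offset": [-0.0346, -0.019, -0.005], "spin": 0}, {"offset": [-0.0346, -0.019, 0], "spin": 0}, {"offset": [-0.0346, -0.019, 0], "spin": 0}, {"offset": [-0.0346, -0.019, 0], "spin": 0}]}}

```text
time_s: 13.28
ee_pos: [477.8, -175.3, 205.1]
ee_rot: [-179.9, -0.1, 116.0]
force: [0.9, 0.2, -2.0]
gripper_width: 49.9
gripper_force: 40.0
```

Emit:
{"name": "arm_command", "arguments": {"motion": [{"offset": [-0.0346, -0.019, 0], "spin": 0}, {"offset": [-0.0346, -0.019, 0], "spin": 0}, {"offset": [-0.0346, -0.019, 0], "spin": 0}, {"offset": [0, 0, 0], "spin": 0.149}, {"offset": [0, 0, 0], "spin": 0.149}]}}

```text
time_s: 13.9
ee_pos: [472.1, -292.8, 204.7]
ee_rot: [-179.8, -0.2, 98.6]
force: [0.3, 0.1, -2.0]
gripper_width: 49.0
gripper_force: 40.0
```

Emit:
{"name": "arm_command", "arguments": {"motion": [{"offset": [0, 0, 0], "spin": 0.149}, {"offset": [0, 0, 0], "spin": 0.15}, {"offset": [0, 0, 0], "spin": 0.15}, {"offset": [0, 0, 0], "spin": 0}]}}

```text
time_s: 14.4
ee_pos: [472.5, -292.2, 205.2]
ee_rot: [-179.8, -0.1, 73.3]
force: [0.7, -1.0, -2.8]
gripper_width: 49.3
gripper_force: 40.0
```

Emit:
{"name": "arm_command", "arguments": {"motion": [{"offset": [0, 0, 0.035], "spin": 0}, {"offset": [0, 0, 0.035], "spin": 0}, {"offset": [0, 0, 0.035], "spin": 0}, {"offset": [0, 0, 0.019], "spin": 0}, {"offset": [0, 0, 0], "spin": 0}]}}

```text
time_s: 15.02
ee_pos: [471.9, -291.8, 80.7]
ee_rot: [-179.7, -0.1, 73.3]
force: [0.2, -0.9, -2.1]
gripper_width: 49.4
gripper_force: 40.0
```

```bash
cat > look.py <<'E'
from h import *
import sys
ims=[]
C0=np.array([477.4,-277.9,80])
for c in ['top','side']:
    p,d=env.grab_frame(c); np.save(f'{c}_{sys.argv[1]}.npy',d); u,v=pix(c,C0).astype(int)
    print(c,u-50,v-45)
    ims.append(cv2.resize(p[v-45:v+45,u-50:u+50],(400,360),interpolation=cv2.INTER_CUBIC))
    for o in env.pinpoint(c,'chimney_hole')[:6]:
        g=at_z(c,o['location'],105)
        if np.hypot(*(g-C0)[:2])<110: print('hole',round(o['score'],2),np.round(o['location'],1),g.round(1))
    P=cloud(c,d); th=np.radians(73.2); y=np.array([np.cos(th),np.sin(th)]); x=np.array([y[1],-y[0]])
    Q=(P[...,:2]-C0[:2]); X=Q@x; Y=Q@y; Z=P[...,2]
    s=(Z>135)&(Z<160)&(Y>40)&(Y<150)&(abs(X)<70); print('cab X',np.percentile(X[s],[1,99]),'Y',np.percentile(Y[s],[1,99]),s.sum())
    s=(Z>62)&(Z<108)&(Y>-100)&(Y<-30)&(abs(X)<45); print('boiler X',np.percentile(X[s],[1,99]),'Ymin',np.percentile(Y[s],[1,2,5]),'Z',np.percentile(Z[s],[95,99]),s.sum())
    s=(Z>48)&(Z<60)&(Y>-110)&(Y<60)&(abs(X)<70); print('plate X',np.percentile(X[s],[1,99]),np.median(Z[s]),s.sum())
cv2.imwrite(f'pics/{sys.argv[1]}.png',np.hstack(ims)); print(env.state()['ee_pos'],env.state()['force'],env.state()['gripper_force'])
E
python3 look.py place1
```

```text
top 312 170
cab X [-49.50536951  50.31139767] Y [ 69.74825661 133.81563019] 437Traceback (most recent call last):
  File "look.py", line 15, in <module>
    s=(Z>62)&(Z<108)&(Y>-100)&(Y<-30)&(abs(X)<45); print('boiler X',np.percentile(X[s],[1,99]),'Ymin',np.percentile(Y[s],[1,2,5]),'Z',np.percentile(Z[s],[95,99]),s.sum())
                                                                    ~~~~~~~~~~~~~^^^^^^^^^^^^^
    return _quantile_unchecked(
        a, q, axis, out, overwrite_input, method, keepdims, weights)
    return _ureduce(a,
                    func=_quantile_ureduce_func,
    ...<5 lines>...
                    overwrite_input=overwrite_input,
                    method=method)
    r = func(a, **kwargs)
    result = _quantile(arr,
                       quantiles=q,
    ...<2 lines>...
                       out=out,
                       weights=wgt)
    slices_having_nans = np.isnan(arr[-1, ...])
                                  ~~~^^^^^^^^^
IndexError: index -1 is out of bounds for axis 0 with size 0
```

```bash
python3 - <<'E'
s=open('look.py').read()
s=s.replace("s=(Z>62)&(Z<108)&(Y>-100)&(Y<-30)&(abs(X)<45); print(","s=(Z>62)&(Z<112)&(Y>-110)&(Y<-30)&(abs(X)<45); s.sum()>5 and print(")
s=s.replace("(abs(X)<70); print('plate","(abs(X)<70); s.sum()>5 and print('plate")
open('look.py','w').write(s)
E
python3 look.py place1
```

```text
top 312 170
cab X [-49.6697379   50.25369377] Y [ 69.76213557 133.94056959] 439
plate X [-49.54927584  50.00511623] 54.77063148591742 343
side 267 212
hole 0.7 [335.2 268.5] [ 465.2 -335.4  105. ]
cab X [-51.30127189  48.95377702] Y [ 70.14775278 136.29262716] 413
boiler X [-34.83268555  32.17710118] Ymin [-85.57521517 -85.38719002 -84.98262212] Z [111.25347416 111.8968732 ] 594
plate X [-51.48340216  47.59705914] 55.41022829042225 1108
[ 473.88732994 -293.08407808   83.8359087 ] [-0.0544869   0.87922925 -2.7133491 ] 39.99859392642975
```

View pics/place1.png

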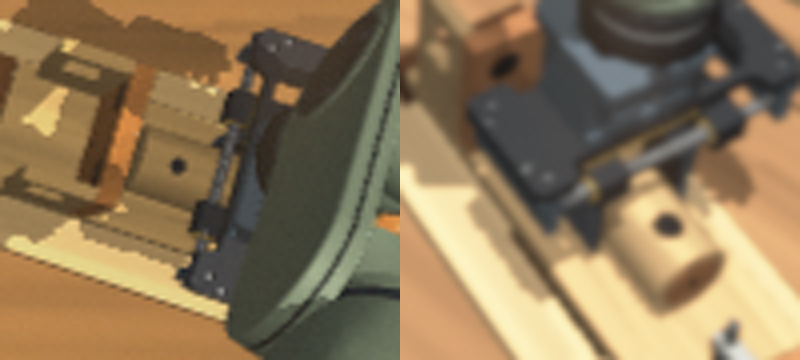

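Run:
```python
from h import *
C0=np.array([477.4,-277.9,80]); th=np.radians(73.2); y=np.array([np.cos(th),np.sin(th)]); x=np.array([y[1],-y[0]])
tcp=np.array([472.7,-292.3]); print('tcp XY',(tcp-C0[:2])@x,(tcp-C0[:2])@y)
for c,lo,hi in (('top',15,66),('side',-100,-55)):
    P=cloud(c,np.load(f'{c}_place1.npy')); Q=P[...,:2]-C0[:2]; X=Q@x;Y=Q@y;Z=P[...,2]
    s=(Z>85)&(Z<112)&(Y>lo)&(Y<hi)&(abs(X)<35)
    # fit cylinder axis (R=25): X0+kY, Z0
    from scipy.optimize import least_squares
    f=lambda p:np.sqrt((X[s]-p[0]-p[1]*(Y[s]-(lo+hi)/2))**2+(Z[s]-p[2])**2)-25
    r=least_squares(f,[0,0,83],loss='soft_l1'); print(c,s.sum(),r.x,np.degrees(r.x[1]),'Y',np.percentile(Y[s],[1,99]),r.cost)
    for px in ([(312+178/4-.4,170+165/4-.4)] if c=='top' else [(267+268/4-.4,212+225/4-.4)]):
        cc=np.append(C0[:2]+x*r.x[0]+y*-15,r.x[2]); print(holeang(c,px,cc,73.2))
```

```text
tcp XY -0.3373437624003042 -15.143850210100814
top 244 [ 2.86935539e-02 -2.00745341e-02  8.55053606e+01] -1.1501860785864744 Y [15.87444986 53.43273387] 320.21386417989356
(np.float64(-0.5642706645690979), np.float64(43.74329691724406))
side 300 [-9.74163816e-02  1.06167548e-03  8.60342101e+01] 0.06082952416151673 Y [-85.83689496 -55.24284691] 813.5833226521859
(np.float64(-0.1442334152434622), np.float64(-43.46212705718502))
```

The top view shows the dome hole at (178,165) and the side view the chimney hole at (668,225). The bar is centred within 1 mm, its holes are upright and the gap to the wall is about 15 mm. Now I'll lower it.

Emit:
{"name": "arm_command", "arguments": {"motion": [{"offset": [0, 0, 0.002], "spin": 0}, {"offset": [0, 0, 0.001], "spin": 0}, {"offset": [0, 0, 0], "spin": 0}, {"offset": [0, 0, 0], "spin": 0}]}}

```text
time_s: 15.82
ee_pos: [473.4, -292.8, 79.8]
ee_rot: [-180.0, -0.0, 73.2]
force: [0.8, -0.8, -2.6]
gripper_width: 49.5
gripper_force: 40.0
```

Emit:
{"name": "arm_command", "arguments": {"motion": [{"offset": [0, 0, 0.001], "spin": 0}, {"offset": [0, 0, 0], "spin": 0}, {"offset": [0, 0, 0], "spin": 0}]}}

```text
time_s: 16.2
ee_pos: [473.4, -292.8, 78.8]
ee_rot: [180.0, -0.0, 73.2]
force: [-0.4, -0.2, -2.3]
gripper_width: 49.1
gripper_force: 40.0
```

Emit:
{"name": "arm_command", "arguments": {"motion": [{"offset": [0, 0, 0.001], "spin": 0}, {"offset": [0, 0, 0], "spin": 0}, {"offset": [0, 0, 0], "spin": 0}]}}

```text
time_s: 16.58
ee_pos: [473.4, -292.8, 77.8]
ee_rot: [180.0, -0.0, 73.2]
force: [-1.3, -0.2, -1.9]
gripper_width: 49.4
gripper_force: 40.0
```

Emit:
{"name": "arm_command", "arguments": {"motion": [{"offset": [0, 0, 0.0005], "spin": 0}, {"offset": [0, 0, 0], "spin": 0}, {"offset": [0, 0, 0], "spin": 0}]}}

```text
time_s: 16.95
ee_pos: [473.4, -292.7, 77.3]
ee_rot: [-180.0, -0.0, 73.2]
force: [0.3, -0.8, -2.7]
gripper_width: 49.4
gripper_force: 40.0
```

Emit:
{"name": "arm_command", "arguments": {"motion": [{"offset": [0, 0, 0.0005], "spin": 0}, {"offset": [0, 0, 0], "spin": 0}, {"offset": [0, 0, 0], "spin": 0}]}}

```text
time_s: 17.32
ee_pos: [473.4, -292.8, 76.9]
ee_rot: [180.0, -0.0, 73.2]
force: [0.1, 0.2, -2.0]
gripper_width: 49.4
gripper_force: 40.0
```

Emit:
{"name": "arm_command", "arguments": {"motion": [{"offset": [0, 0, 0.0005], "spin": 0}, {"offset": [0, 0, 0], "spin": 0}, {"offset": [0, 0, 0], "spin": 0}]}}

```text
time_s: 17.7
ee_pos: [473.4, -292.8, 76.9]
ee_rot: [180.0, 0.0, 73.2]
force: [-1.9, 0.6, 5.0]
gripper_width: 49.3
gripper_force: 40.0
```

Emit:
{"name": "arm_command", "arguments": {"motion": [{"offset": [0.004, 0, 0], "spin": 0}, {"offset": [0.004, 0, 0], "spin": 0}, {"offset": [0.003, 0, 0], "spin": 0}, {"offset": [0, 0, 0], "spin": 0}, {"offset": [0, 0, 0], "spin": 0}]}}

```text
time_s: 18.32
ee_pos: [477.4, -282.5, 76.9]
ee_rot: [179.9, 0.0, 73.2]
force: [-0.1, -2.9, 5.4]
gripper_width: 49.4
gripper_force: 40.0
```

Emit:
{"name": "arm_command", "arguments": {"motion": [{"offset": [0.001, 0, -0.0003], "spin": 0}, {"offset": [0.001, 0, 0], "spin": 0}, {"offset": [0, 0, 0], "spin": 0}, {"offset": [0, 0, 0], "spin": 0}]}}

```text
time_s: 18.82
ee_pos: [477.6, -280.5, 76.9]
ee_rot: [179.9, 0.0, 73.2]
force: [0.9, -4.0, 5.3]
gripper_width: 49.0
gripper_force: 40.0
```

Emit:
{"name": "arm_command", "arguments": {"motion": [{"offset": [0.001, 0, 0], "spin": 0}, {"offset": [0, 0, 0], "spin": 0}, {"offset": [0, 0, 0], "spin": 0}]}}

```text
time_s: 19.2
ee_pos: [477.7, -279.6, 76.9]
ee_rot: [179.9, 0.0, 73.2]
force: [-0.9, -3.5, 5.7]
gripper_width: 49.5
gripper_force: 40.0
```

Emit:
{"name": "arm_command", "arguments": {"motion": [{"offset": [0.0005, 0, 0], "spin": 0}, {"offset": [0, 0, 0], "spin": 0}, {"offset": [0, 0, 0], "spin": 0}]}}

```text
time_s: 19.58
ee_pos: [477.7, -279.2, 76.9]
ee_rot: [180.0, 0.0, 73.2]
force: [-1.4, -4.6, 4.8]
gripper_width: 49.9
gripper_force: 40.0
```

Emit:
{"name": "arm_command", "arguments": {"motion": [{"offset": [0.0005, 0, -0.0003], "spin": 0}, {"offset": [0, 0, 0], "spin": 0}, {"offset": [0, 0, 0], "spin": 0}]}}

```text
time_s: 19.95
ee_pos: [477.8, -278.3, 76.9]
ee_rot: [180.0, -0.0, 73.2]
force: [0.1, -2.9, 4.4]
gripper_width: 49.7
gripper_force: 40.0
```

Emit:
{"name": "arm_command", "arguments": {"motion": [{"offset": [0.0005, 0, 0], "spin": 0}, {"offset": [0, 0, 0], "spin": 0}, {"offset": [0, 0, 0], "spin": 0}]}}

```text
time_s: 20.32
ee_pos: [477.8, -277.9, 76.9]
ee_rot: [-180.0, -0.0, 73.2]
force: [0.3, -3.3, 3.8]
gripper_width: 49.5
gripper_force: 40.0
```

Emit:
{"name": "arm_command", "arguments": {"motion": [{"offset": [0.0005, 0, 0], "spin": 0}, {"offset": [0, 0, 0], "spin": 0}, {"offset": [0, 0, 0], "spin": 0}]}}

```text
time_s: 20.7
ee_pos: [477.9, -277.4, 76.9]
ee_rot: [-180.0, -0.0, 73.2]
force: [-1.2, -3.8, 4.0]
gripper_width: 49.6
gripper_force: 40.0
```

Emit:
{"name": "arm_command", "arguments": {"motion": [{"offset": [0.0005, 0, -0.0002], "spin": 0}, {"offset": [0, 0, 0], "spin": 0}, {"offset": [0, 0, 0], "spin": 0}]}}

```text
time_s: 21.08
ee_pos: [477.9, -277.4, 76.9]
ee_rot: [-180.0, 0.0, 73.2]
force: [-1.1, -5.3, 2.1]
gripper_width: 49.3
gripper_force: 40.0
```

Emit:
{"name": "arm_command", "arguments": {"motion": [{"offset": [0.0005, 0, 0], "spin": 0}, {"offset": [0, 0, 0], "spin": 0}, {"offset": [0, 0, 0], "spin": 0}]}}

```text
time_s: 21.45
ee_pos: [477.9, -277.4, 76.9]
ee_rot: [-180.0, 0.1, 73.2]
force: [-2.5, -6.5, 2.3]
gripper_width: 49.2
gripper_force: 40.0
```

Emit:
{"name": "arm_command", "arguments": {"motion": [{"offset": [0.0005, 0, 0], "spin": 0}, {"offset": [0, 0, 0], "spin": 0}, {"offset": [0, 0, 0], "spin": 0}]}}

```text
time_s: 21.82
ee_pos: [477.9, -277.4, 76.9]
ee_rot: [-180.0, 0.1, 73.2]
force: [-3.0, -9.0, 1.2]
gripper_width: 49.5
gripper_force: 40.0
```

Emit:
{"name": "arm_command", "arguments": {"motion": [{"offset": [0.0006, 0, 0], "spin": 0}, {"offset": [0, 0, 0], "spin": 0}, {"offset": [0, 0, 0], "spin": 0}, {"offset": [0, 0, 0], "spin": 0}]}}

```text
time_s: 22.32
ee_pos: [477.9, -277.4, 76.9]
ee_rot: [-180.0, 0.2, 73.3]
force: [-2.9, -11.2, 1.4]
gripper_width: 49.2
gripper_force: 40.0
```

```bash
python3 look.py final
python3 - <<'E'
from h import *
F=[]
for i in range(5): env.grab_frame('side'); F.append(env.state()['force'])
print(np.round(F,1),np.mean(F,0)@[.289,.957,0], env.state()['qvel'].round(2))
E
```

```text
top 312 170
cab X [-49.51380178  50.33959333] Y [ 69.73770115 133.82944332] 439
plate X [-49.49106274  49.72615206] 54.96489720028916 232
side 267 212
hole 0.65 [330.3 264.1] [ 467.2 -320.   105. ]
cab X [-51.1971829   46.99786656] Y [ 70.35697477 136.62347307] 332
boiler X [-26.24250782  20.01659612] Ymin [-69.62549813 -69.27932279 -68.9756751 ] Z [106.44889482 108.36404844] 466
plate X [-51.45367057  47.89095996] 55.49765897203042 1275
[ 477.88000129 -277.37843772   76.87500129] [ -3.6316453  -10.39632188   0.54468396] 40.002955198287964
[[ -3.8 -11.1   1.8]
 [ -3.4 -11.2   1.3]
 [ -3.6 -10.3   2.1]
 [ -3.2 -10.6   0.9]
 [ -3.4  -9.8   1.4]] -11.136814236648156 [-0.01 -0.   -0.01 -0.05  0.05 -0.02]
```

View pics/final.png

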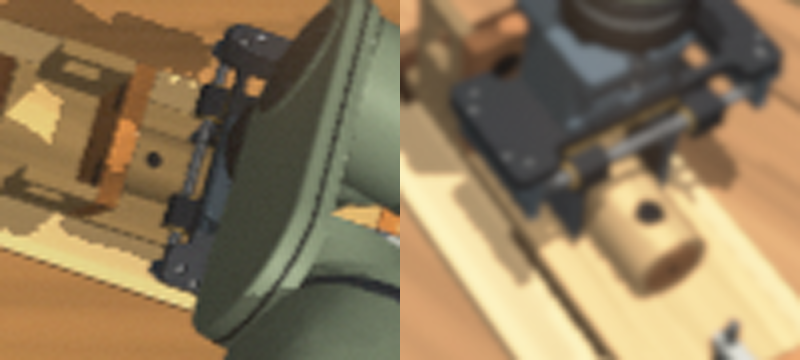

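The last picture shows the dome hole at (153,159) and the chimney hole at (650,212), both facing up. The bar's rear end is against the cab wall and the steady push reads about 11 N. Handing it in.

```bash
python3 -c "
from workcell import env
print(env.job_done())"
```

```text
the job is handed in; nothing more can be done
None
```

The boiler is on the footplate against the cab, centred to within about 1 mm, chimney end forward and hole up, gripped at 40 N and pushed at about 11 N at the wrist; I've handed the job in, but no verdict came back.

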